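# Push the bench block into the corner of the bench stop

### The job

Without gripping or lifting it, push the square steel-topped bench block along the bench with the fingertips until it sits squarely in one of the two inside corners of the T-shaped wooden stop, flush against both the long rail and the short rail. Keep the block flat on the bench all the way, leave the round steel anvil, the dish, the jar and the brush where they are, and finish clear of everything.

Things in the scene. Friction and masses are not known exactly. Their poses are not given: they have to be found in the camera images.
- block: Square bench block, 90 x 90 mm, 22 mm high: 16 mm wooden base, 6 mm bright steel plate on top, 0.35 to 0.7 kg, loose; slides under a push of about 2 to 5 N. Origin: centre of its underside; x and y square to its sides, z up. Starts left or right of the stop's short rail, nearer the robot than the long rail, turned up to about 35 degrees from square with the stop.
- stop: Dark wooden T-shaped stop, screwed to the bench, 16 mm high; place and angle vary. Origin: on the bench, middle of the long rail's near face. x: away from the robot, square to the long rail; y: left along it. Long rail: x 0 to 16 mm, y -180 to 180 mm. Short rail: x 0 to -110 mm (towards the robot), y -8 to 8 mm.
- seat_left (a point): Point on the bench where the centre of the block's underside lies when it sits in the stop's left inside corner: x = -45 mm, y = +53 mm in the stop's frame. Axes as the stop's.
- seat_right (a point): The same for the right inside corner: x = -45 mm, y = -53 mm in the stop's frame. Axes as the stop's.
- anvil: Bystander: round dark steel anvil, a loose cylinder 56 mm in diameter and 30 mm high, on the other side of the short rail from the block. Origin: centre of its underside.
- dish: Bystander: loose white ceramic dish, 90 mm across and 30 mm high, to the right of the work. Origin: centre of its underside.
- jar: Bystander: loose glass jar with a black lid, 60 mm in diameter and 85 mm high, to the right of the work, farther than the dish. Origin: centre of its underside.
- brush: Bystander: loose brush, 200 x 42 x 20 mm, lying flat to the left of the work, pointing away from the robot. Origin: on its underside, near its middle; it lies along its own x.
There are look-alikes about, which are no part of the job. What is shaped like the block but green is not meant.

How it is judged:
By the outcome, as a careful person would: the job done as asked, in the order asked, and still so for the second after the job is handed in, with the robot touching nothing.
It also fails if it takes over 58 s, if anything falls off the work surface, if the arm or the gripper's body presses on something with over 40 N, if the wrist force passes 120 N, or if a joint passes its speed limit or range.

### The arm

A 6-joint arm with a two-finger parallel gripper is mounted at the origin on the work surface. World frame = base frame: x ahead of the robot, y to its left, z up, the work surface at z = 0. Lengths are in m, angles in rad, forces in N, time in s.
With the tool pointing down it reaches from about 0.4 to 0.825 m from the base axis. Payload 7 kg.
Tool frame: the origin (TCP) lies at the very end of the fingers, on their centre line; the grasp point (between the pads) lies 19 mm behind it; x points along the fingers, z is the direction in which the jaws open and shut, and the axes are right-handed (so a half turn about x gives the same grasp; the last joint's range is limited). The gripper opens to 85 mm and grips with 20 to 120 N. Pads are 22 mm wide; open, the fingers measure 114 mm over their backs; the gripper's body (76 mm by 85 mm) begins 54 mm behind the grasp point. The pads swing forward as they close: fully open they stand 13 mm farther back than shut.
Start: joints at [-0.822, 0.359, 0.012, 0, -1.224, -0.288], TCP at [0.3, -0.605, 0.231] pointing down, gripper open.
Joint ranges: [-3.07, 3.07], [-1.43, 2.12], [-1.02, 1.25], [-3.03, 1.67], [-3.05, -0], [-3.03, 3.03]. Speed limits (rad/s): [2.39, 2.39, 3.01, 3.14, 3.14, 3.14].

### API

Orientations are given as a rotation vector (axis times angle).
In Python, from rig import env, get_image gives the robot as it stands. The module is installed in compiled form; this text tells all that it offers.
- The arm moves only by the tool carry_out, never from a script. Its argument "moves" is a list of rows, each an object with "slide": the shift along the world's x, y, z in m, a list of three; "yaw": the turn about the world's z in degrees; "claw": the finger opening in m, from 0 to 0.0854. A call has 1 to 10 rows; each row is the pose to reach, as a shift and turn from the pose commanded when the call began; what a row does not reach only later rows make up. A row lasts 1/8 s, in which the tool goes at most 62.5 mm and 10.7 degrees, less where a joint would pass 70% of its speed; a pose out of reach is approached as far as the arm can. A call with a gripper value outside its range is refused whole. The fingers move at their own pace and stop on an object; "squeeze" is the grip in N (left out, the last holds). Time passes only in rows, so rows that repeat a pose let the fingers close. It gives the time, the measured TCP pose, the force and the opening at its end, in the units of the state.
- env.sense(): the state, without advancing time (a new reading comes with each control period).
- get_image(name): name is "scene" or "top" or "wrist"; returns a dict with "pixels" (420x560x3 uint8, red, green, blue), "depth" (420x560 float32, m along the optical axis (not along the pixel's ray), 0 where there is no reading), "vertical_fov" (degrees; the focal length in pixels is half the picture's height over the tangent of half this angle, whatever the lens; pixels are square), "cx", "cy" (the principal point, pixels), "R" (3x3) and "t" (3): a world point X has camera coordinates R X + t. Camera axes: x right, y down, z forward; pixel columns grow to the right and rows downward; lengths in m; the calibration is good to about 2 mm. A picture is of the moment at which its call begins.
- env.close_job(): hands the job in, once; it reports no verdict.
The state is a dict: "time_s": time; "qpos": joint angles; "joint_vel": joint speeds; "tau": joint torques, N m; "position": TCP position; "tool_rot": TCP orientation; "force": force on the tool from outside, world axes, zero at the start; "ft_torque": the same for the moment, N m; "width": finger opening in m.
Only numpy, scipy, OpenCV 4.12 (cv2) and the standard library are available. Lean on these libraries where they do the work, as an engineer would, in place of code of your own. Each camera call takes 0.05 s, during which the arm holds its last target.

## Working session

There is one attempt and no reset: what is moved stays moved. The work goes in short steps, Python scripts to look and compute and a tool call to move; the robot and the scene stay as the last step left them, time stands still between calls to the robot, and variables do not carry over. Pictures are saved under pics/ and viewed, and the job is handed in when it is done.

Besides the shell and the picture viewer there is one more tool, called after "Request:" as name(argument=value, ...), one argument or row to a line, values as JSON. carry_out: Moves the arm, as the interface text tells. Its arguments: {"type":"object","properties":{"moves":{"type":"array"},"squeeze":{"type":"number"}},"required":["moves"]}

```bash
mkdir -p pics; cat > h.py <<'E'
import numpy as np, cv2
from rig import env, get_image
def f(im): return im["pixels"].shape[0]/2/np.tan(np.radians(im["vertical_fov"])/2)
def pt(im,u,v,z=None):
    F=f(im); R=np.array(im["R"]);t=np.array(im["t"])
    ray=np.array([(u-im["cx"])/F,(v-im["cy"])/F,1.])
    c=-R.T@t; d=R.T@ray
    if z is None: return c+d*im["depth"][int(round(v)),int(round(u))]
    return c+d*(z-c[2])/d[2]
def px(im,X):
    p=np.array(im["R"])@np.array(X)+np.array(im["t"]); return f(im)*p[:2]/p[2]+[im["cx"],im["cy"]]
def save(im,n): cv2.imwrite("pics/"+n,cv2.cvtColor(im["pixels"],cv2.COLOR_RGB2BGR))
E
python3 - <<'E'
from h import *
for n in ("scene","top"):
    im=get_image(n); save(im,n+"0.png"); np.savez("pics/"+n+"0.npz",**im); print(n,im["vertical_fov"],im["cx"],im["cy"],-np.array(im["R"]).T@np.array(im["t"]))
s=env.sense();print(s)
E
```

```text
scene 47.22676326308032 284.29967409666654 207.88363586186455 [ 0.97059012 -0.57848632  1.14786329]
top 52.75838132617381 282.9042329718849 211.96024523714237 [ 0.47306892 -0.01858075  1.20029262]
{'time_s': 0.1, 'qpos': array([-8.21912184e-01,  3.59288666e-01,  1.11584286e-02, -3.10992304e-04,
       -1.22410032e+00, -2.88109258e-01]), 'joint_vel': array([ 9.33176948e-05, -1.07153284e-03,  2.72168396e-03, -1.21641248e-03,
        1.01214858e-03,  4.44537556e-05]), 'tau': array([-1.92278501e-03, -5.84764588e+01,  2.94110066e+01,  6.95463762e+00,
       -3.13687029e-03, -1.87159208e-05]), 'position': array([ 0.29992566, -0.60422715,  0.23047759]), 'tool_rot': array([-1.53853667,  0.95417306,  1.54090338]), 'force': array([ 0.53327437, -0.24706663,  0.76403906]), 'ft_torque': array([-0.01730797, -0.04101059,  0.02532648]), 'width': 0.08548337551444811}
```

View pics/top0.png

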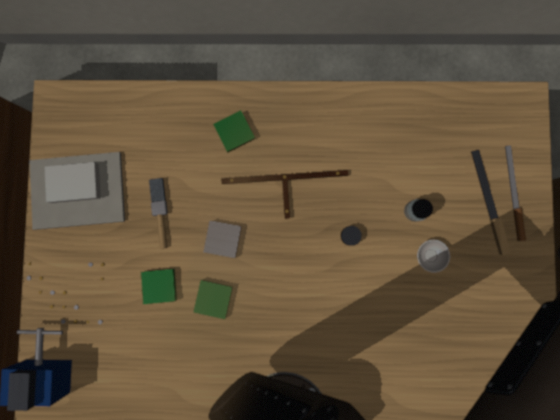

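View pics/scene0.png

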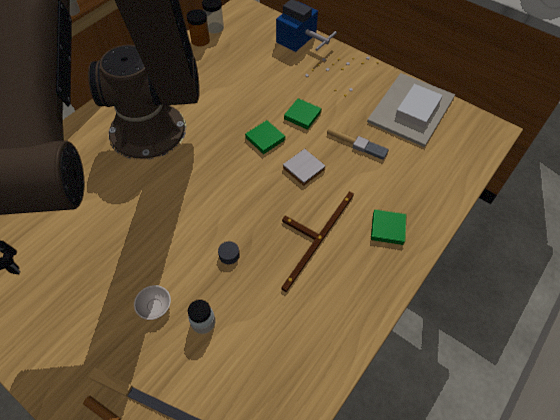

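In the top view, the grey steel-topped square at (223,239) is the block, left of the short rail and on the near side of the long rail. The look-alikes at (235,131), (158,286) and (213,299) are green. The T-stop is centred at (285,178), with its short rail running to (287,217). The anvil is at (351,235), dish (433,256), jar (420,209), brush (160,210). I'll confirm with a crop and measure.

```bash
cat > meas.py <<'E'
from h import *
def stopfit(im):
    P=im["pixels"].astype(int); 
    # world grid of height-based mask
    F=f(im);v,u=np.mgrid[0:420,0:560]
    ray=np.stack([(u-im["cx"])/F,(v-im["cy"])/F,np.ones_like(u,float)],-1)*im["depth"][...,None]
    W=(ray-np.array(im["t"]))@np.array(im["R"])
    return W
def world(im): return stopfit(im)
E
python3 - <<'E'
from meas import *
im=dict(np.load("pics/top0.npz")); W=world(im)
c=cv2.cvtColor(im["pixels"],cv2.COLOR_RGB2BGR)[110:330,130:400]
cv2.imwrite("pics/crop0.png",cv2.resize(np.clip(c*1.6,0,255).astype(np.uint8),None,fx=2.7,fy=2.7,interpolation=cv2.INTER_CUBIC))
m=((W[...,2]>0.008)&(W[...,2]<0.05)).astype(np.uint8)
m[:110]=0;m[330:]=0;m[:,:140]=0;m[:,460:]=0
n,l,s,ce=cv2.connectedComponentsWithStats(m)
for i in range(1,n):
    if s[i,4]>60:
        p=W[l==i]; r=cv2.minAreaRect(p[:,:2].astype(np.float32)*1000)
        print(i,ce[i].round(),s[i,4],"z",np.median(p[:,2]).round(4),"rect",np.round(r[0],1),np.round(r[1],1),round(r[2],1),im["pixels"][l==i].mean(0).round())
E
```

```text
1 [233. 130.] 1018 z 0.0222 rect [795.6 151.9] [91.6 89.3] 27.2 [44. 78. 40.]
11 [284. 181.] 977 z 0.0161 rect [610.8   1.9] [125.2 357.6] 4.3 [63. 45. 29.]
12 [158. 207.] 782 z 0.0184 rect [558.7 357.5] [198.6  43.2] 9.8 [84. 77. 69.]
18 [408. 212.] 89 z 0.032 rect [ 567.4 -342.3] [59.5 26.5] 15.4 [86. 80. 71.]
23 [222. 238.] 1054 z 0.0224 rect [487.1 177.9] [90.6 90.1] 80.1 [104.  97.  92.]
24 [350. 235.] 331 z 0.0299 rect [ 501.4 -179.4] [52.4 53.5] 0.6 [43. 42. 42.]
27 [433. 255.] 690 z 0.0188 rect [ 447.9 -404.3] [86.8 88.6] 18.4 [93. 89. 84.]
36 [158. 286.] 1107 z 0.0225 rect [354.4 353.7] [90.1 92. ] 6.7 [41. 85. 46.]
37 [212. 299.] 1104 z 0.0224 rect [320.6 200.9] [90.9 91. ] 78.6 [62. 85. 49.]
```

View pics/crop0.png

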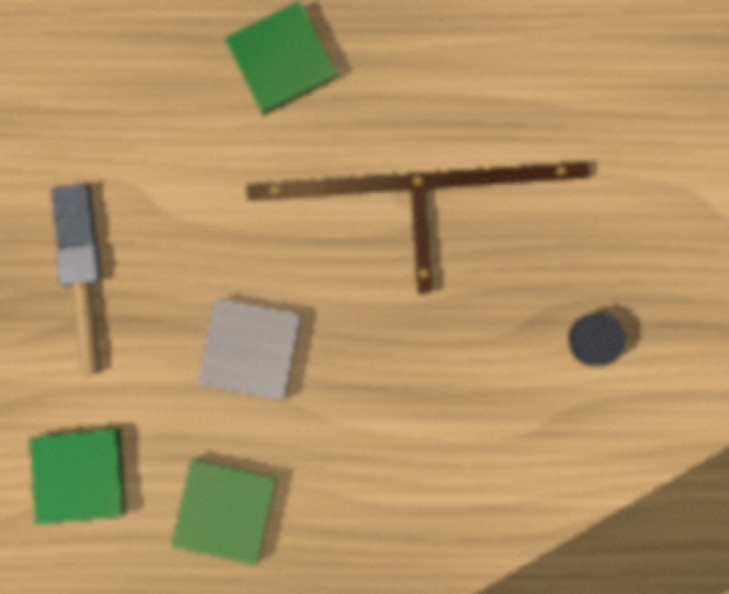

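The crop confirms it: grey steel top at crop (250,348), the other squares are all green. Measured sizes agree too: 90.6×90.1 mm, top at z = 22.4 mm. Next I'll refine the stop frame and work out the tool yaw.

```bash
cat >> meas.py <<'E'
from scipy.optimize import minimize
from scipy.spatial.transform import Rotation
def stop_pose(im,z=0.016,g=(0.6577,0.0054,4.3)):
    # model silhouette fit: soft IoU of dark-wood height mask in bench-plane coords
    W=world(im); m=(W[...,2]>0.009)&(W[...,2]<0.0195)
    P=W[...,:2]; near=(np.hypot(P[...,0]-g[0],P[...,1]-g[1])<0.26)
    # project every pixel on z plane
    F=f(im);v,u=np.mgrid[0:420,0:560];ray=np.stack([(u-im["cx"])/F,(v-im["cy"])/F,np.ones_like(u,float)],-1)@np.array(im["R"])
    c=-np.array(im["R"]).T@np.array(im["t"]); Q=(c+ray*((z-c[2])/ray[...,2])[...,None])[...,:2]
    Q=Q[near];M=m[near].astype(float)
    def model(q,s=0.0012):
        a=np.radians(q[2]);d=Q-q[:2];x=d[:,0]*np.cos(a)+d[:,1]*np.sin(a);y=-d[:,0]*np.sin(a)+d[:,1]*np.cos(a)
        s1=np.maximum(abs(x-.008)-.008,abs(y)-.18);s2=np.maximum(abs(x+.055)-.055,abs(y)-.008)
        return 1/(1+np.exp(np.minimum(s1,s2)/s)), abs(x+0.047)<0.08
    def cost(p):
        q=np.array([p[0]/1000,p[1]/1000,p[2]]);mm,_=model(q)
        return ((mm-M)**2)[sel].sum()
    sel=model(np.array(g),0.01)[0]>0.05
    r=minimize(cost,[g[0]*1000,g[1]*1000,g[2]],method="Nelder-Mead",options=dict(initial_simplex=[[g[0]*1e3+a,g[1]*1e3+b,g[2]+k] for a,b,k in((0,0,0),(4,0,0),(0,4,0),(0,0,1.5))],xatol=.01,fatol=.001))
    return r.x,r.fun
def jaw():
    s=env.sense();R=Rotation.from_rotvec(s["tool_rot"]).as_matrix()
    return s,R
def block(im,z=(0.0195,0.028),box=None):
    W=world(im); m=((W[...,2]>z[0])&(W[...,2]<z[1])).astype(np.uint8)
    p=im["pixels"].astype(int); m&=(p[...,1]-p[...,0]<8).astype(np.uint8)
    n,l,s,ce=cv2.connectedComponentsWithStats(m); o=[]
    for i in range(1,n):
        if 700<s[i,4]<1500:
            r=cv2.minAreaRect(W[l==i][:,:2].astype(np.float32)*1000)
            o.append((ce[i].round(),np.round(r[0],1),np.round(r[1],1),round((r[2]+45)%90-45,1)))
    return o
E
python3 - <<'E'
from meas import *
for n in("top","scene"):
    im=dict(np.load(f"pics/{n}0.npz")); print(n,stop_pose(im)); print(block(im))
s,R=jaw(); print(R.round(3)); print("jaw yaw",np.degrees(np.arctan2(R[1,2],R[0,2])),s["qpos"].round(3))
E
```

```text
top (array([656.54996723,   5.40461623,   4.28776302]), np.float64(120.41088413968376))
[(array([221., 238.]), array([487.3, 177.9]), array([90.6, 89.7]), -9.9)]
scene (array([655.71723775,   5.15037526,   4.26110866]), np.float64(250.07341822976494))
[]
[[-0.001 -0.896 -0.445]
 [ 0.001 -0.445  0.896]
 [-1.     0.     0.001]]
jaw yaw 116.39438427393381 [-0.822  0.359  0.011 -0.    -1.224 -0.288]
```

Request:
carry_out(
  moves=[
    {"slide": [0.02, 0.055, 0], "yaw": -4, "claw": 0.04},
    {"slide": [0.04, 0.11, 0], "yaw": -8, "claw": 0.04},
    {"slide": [0.06, 0.165, 0], "yaw": -12, "claw": 0.04},
    {"slide": [0.08, 0.22, 0], "yaw": -16, "claw": 0.04},
    {"slide": [0.1, 0.275, 0], "yaw": -20, "claw": 0.04},
    {"slide": [0.12, 0.33, 0], "yaw": -24, "claw": 0.04},
    {"slide": [0.13, 0.385, 0], "yaw": -28, "claw": 0.04},
    {"slide": [0.14, 0.44, 0], "yaw": -32, "claw": 0.04},
    {"slide": [0.14, 0.5, 0], "yaw": -36, "claw": 0.04},
    {"slide": [0.14, 0.55, 0], "yaw": -36.3, "claw": 0.04},
  ],
)

```text
time_s: 1.35
position: [0.4397, -0.0526, 0.2312]
tool_rot: [-1.08, 1.286, 1.081]
force: [1.0, -0.4, 0.2]
width: 0.0399
```

Request:
carry_out(
  moves=[
    {"slide": [0, 0.06, 0], "yaw": 0, "claw": 0.04},
    {"slide": [0, 0.12, 0], "yaw": 0, "claw": 0.04},
    {"slide": [-0.01, 0.18, 0], "yaw": 0, "claw": 0.04},
    {"slide": [-0.02, 0.23, -0.03], "yaw": 0, "claw": 0.04},
    {"slide": [-0.028, 0.246, -0.08], "yaw": 0, "claw": 0.04},
    {"slide": [-0.028, 0.246, -0.13], "yaw": 0, "claw": 0.04},
    {"slide": [-0.028, 0.246, -0.13], "yaw": 0, "claw": 0.04},
  ],
)

```text
time_s: 2.22
position: [0.4099, 0.1895, 0.0985]
tool_rot: [-1.083, 1.294, 1.082]
force: [-0.0, -0.0, 0.6]
width: 0.0401
```

```bash
python3 - <<'E'
from meas import *
im=get_image("wrist"); save(im,"w1.png"); im=get_image("scene"); save(im,"s1.png")
s,R=jaw(); print(s["time_s"],s["position"].round(4),s["force"].round(2),s["width"],"jaw yaw",np.degrees(np.arctan2(R[1,2],R[0,2])),s["qpos"].round(3))
E
```

```text
2.325 [0.4127 0.1915 0.1023] [1.39 0.19 0.92] 0.04035691423360876 jaw yaw 80.11907472032054 [ 8.700e-01  1.280e-01 -6.330e-01  1.000e-03 -8.090e-01 -2.614e+00]
```

View pics/w1.png

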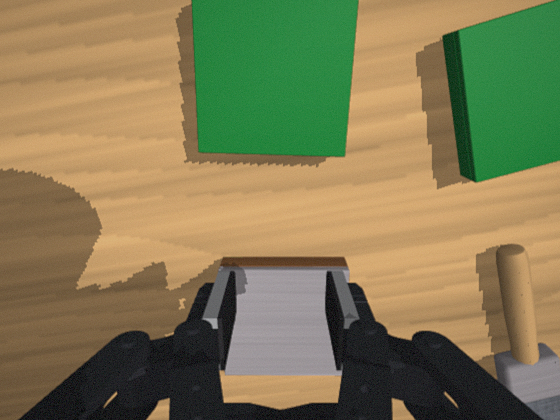

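View pics/s1.png

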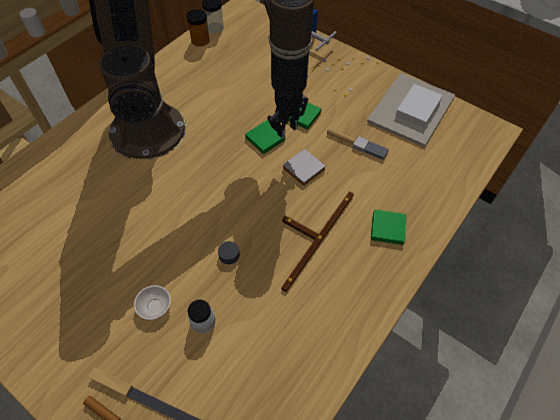

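Wrist view: the fingers at (205–360, 270–380) are lined up with the block (wood edge at row 262), and the green block is well behind. Descending in the gap.

Request:
carry_out(
  moves=[
    {"slide": [0, 0, -0.05], "yaw": 0, "claw": 0.04},
    {"slide": [0, 0, -0.08], "yaw": 0, "claw": 0.04},
    {"slide": [0, 0, -0.094], "yaw": 0, "claw": 0.04},
    {"slide": [0, 0, -0.094], "yaw": 0, "claw": 0.04},
    {"slide": [0, 0, -0.094], "yaw": 0, "claw": 0.04},
  ],
)

```text
time_s: 2.95
position: [0.4134, 0.1924, 0.0091]
tool_rot: [-1.08, 1.283, 1.081]
force: [0.5, -0.8, 0.7]
width: 0.0399
```

```bash
python3 - <<'E'
from meas import *
im=get_image("wrist"); save(im,"w2.png"); im=get_image("scene"); save(im,"s2.png")
s,R=jaw(); print(s["time_s"],s["position"].round(4),s["force"].round(2),s["width"],"jaw yaw",np.degrees(np.arctan2(R[1,2],R[0,2])))
E
```

```text
3.05 [0.413  0.1922 0.0088] [ 0.11 -0.88 -0.26] 0.039996320762585746 jaw yaw 80.09876217821291
```

View pics/w2.png

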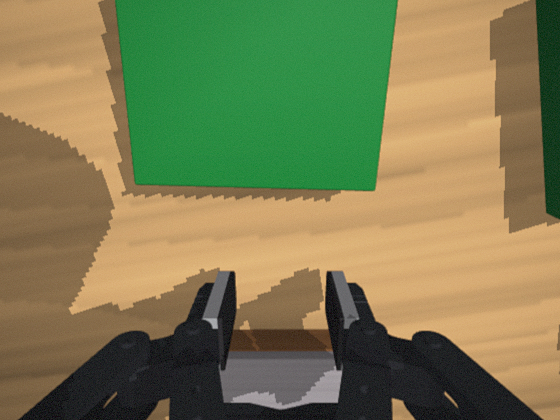

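Fingers are down in the gap: tips near row 275, block face at row 330, green edge at row 187. Moving gently to contact.

Request:
carry_out(
  moves=[
    {"slide": [0.005, -0.001, 0], "yaw": 0, "claw": 0.04},
    {"slide": [0.01, -0.002, 0], "yaw": 0, "claw": 0.04},
    {"slide": [0.014, -0.0025, 0], "yaw": 0, "claw": 0.04},
    {"slide": [0.018, -0.003, 0], "yaw": 0, "claw": 0.04},
    {"slide": [0.022, -0.004, 0], "yaw": 0, "claw": 0.04},
    {"slide": [0.026, -0.005, 0], "yaw": 0, "claw": 0.04},
    {"slide": [0.03, -0.006, 0], "yaw": 0, "claw": 0.04},
  ],
)

```text
time_s: 3.92
position: [0.442, 0.1851, 0.0072]
tool_rot: [-1.081, 1.287, 1.081]
force: [-3.6, 0.9, 1.1]
width: 0.04
```

```bash
python3 - <<'E'
from meas import *
im=get_image("top"); save(im,"t3.png"); print(block(im));im=get_image("wrist"); save(im,"w3.png")
s,R=jaw(); print(s["time_s"],s["position"].round(4),s["force"].round(2),s["width"],"jaw yaw",np.degrees(np.arctan2(R[1,2],R[0,2])))
E
```

```text
[(array([225., 232.]), array([498.7, 174.8]), array([90.3, 88.8]), -10.3)]
4.025 [0.4425 0.1852 0.0072] [-1.2  -0.62  0.13] 0.03981189732909725 jaw yaw 80.08644190248773
```

View pics/t3.png

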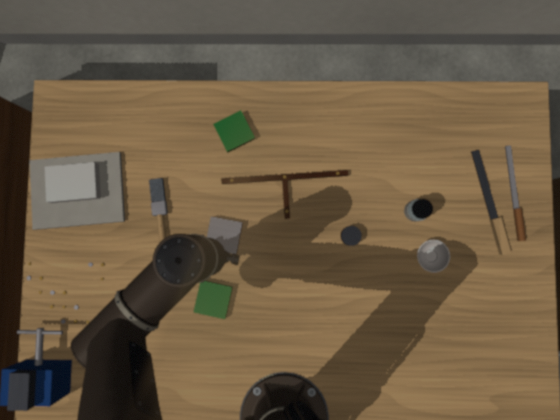

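View pics/w3.png

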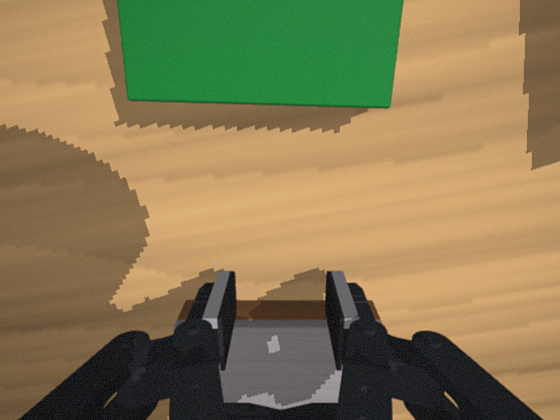

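Contact is made: about 3.7 N of push, the block slid 12 mm and it sits flat on both fingertips. Now pushing toward the long rail while turning it square.

Request:
carry_out(
  moves=[
    {"slide": [0.008, -0.001, 0], "yaw": 1.5, "claw": 0.04},
    {"slide": [0.016, -0.0018, 0], "yaw": 3, "claw": 0.04},
    {"slide": [0.024, -0.0026, 0], "yaw": 4.5, "claw": 0.04},
    {"slide": [0.032, -0.0034, 0], "yaw": 6, "claw": 0.04},
    {"slide": [0.04, -0.0042, 0], "yaw": 7.5, "claw": 0.04},
    {"slide": [0.048, -0.005, 0], "yaw": 9, "claw": 0.04},
    {"slide": [0.056, -0.0058, 0], "yaw": 10.5, "claw": 0.04},
    {"slide": [0.064, -0.0064, 0], "yaw": 12, "claw": 0.04},
    {"slide": [0.072, -0.007, 0], "yaw": 13.2, "claw": 0.04},
    {"slide": [0.08, -0.0075, 0], "yaw": 14.2, "claw": 0.04},
  ],
)

```text
time_s: 5.28
position: [0.5223, 0.1777, 0.0071]
tool_rot: [-1.265, 1.173, 1.265]
force: [-3.2, -0.7, 1.2]
width: 0.0401
```

```bash
python3 - <<'E'
from meas import *
im=get_image("top"); save(im,"t4.png"); print(block(im));im=get_image("wrist"); save(im,"w4.png")
s,R=jaw(); print(s["time_s"],s["position"].round(4),s["force"].round(2),s["width"],"jaw yaw",np.degrees(np.arctan2(R[1,2],R[0,2])))
E
```

```text
[]
5.375 [0.5235 0.1782 0.0073] [-0.25  0.16  0.31] 0.03978480493123055 jaw yaw 94.31939775597719
```

View pics/t4.png

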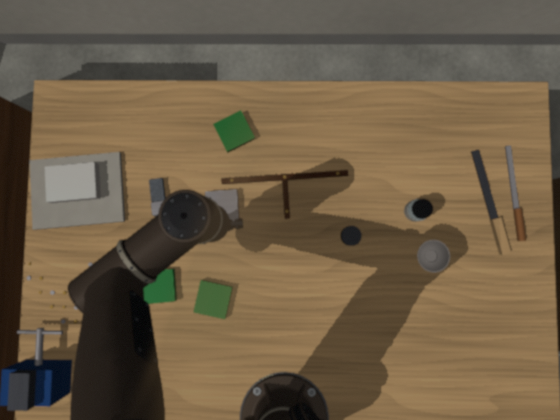

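The block at (222,208) now looks square to the stop, about 18 mm short of the long rail. Pushing the rest slowly.

Request:
carry_out(
  moves=[
    {"slide": [0.004, 0.0003, 0], "yaw": 0, "claw": 0.04},
    {"slide": [0.008, 0.0006, 0], "yaw": 0, "claw": 0.04},
    {"slide": [0.011, 0.0008, 0], "yaw": 0, "claw": 0.04},
    {"slide": [0.013, 0.001, 0], "yaw": 0, "claw": 0.04},
    {"slide": [0.015, 0.0011, 0], "yaw": 0, "claw": 0.04},
    {"slide": [0.016, 0.0012, 0], "yaw": 0, "claw": 0.04},
  ],
)

```text
time_s: 6.12
position: [0.5382, 0.1791, 0.0073]
tool_rot: [-1.264, 1.173, 1.264]
force: [-4.5, -0.7, 1.0]
width: 0.0402
```

Request:
carry_out(
  moves=[
    {"slide": [0.001, 0, 0], "yaw": 0, "claw": 0.04},
    {"slide": [0.002, 0.0001, 0], "yaw": 0, "claw": 0.04},
  ],
)

```text
time_s: 6.38
position: [0.5401, 0.1792, 0.0073]
tool_rot: [-1.264, 1.173, 1.264]
force: [-2.7, 0.1, 0.1]
width: 0.0401
```

Request:
carry_out(
  moves=[
    {"slide": [0.001, 0.0001, 0], "yaw": 0, "claw": 0.04},
    {"slide": [0.0015, 0.0001, 0], "yaw": 0, "claw": 0.04},
  ],
)

```text
time_s: 6.62
position: [0.5416, 0.1793, 0.0073]
tool_rot: [-1.264, 1.173, 1.264]
force: [-4.3, 1.4, 2.0]
width: 0.0403
```

```bash
python3 - <<'E'
from meas import *
im=get_image("scene"); save(im,"s5.png"); c=cv2.cvtColor(im["pixels"],cv2.COLOR_RGB2BGR)[100:310,200:480]
cv2.imwrite("pics/s5c.png",cv2.resize(c,None,fx=2.8,fy=2.8,interpolation=cv2.INTER_CUBIC))
s,R=jaw(); print(s["time_s"],s["position"].round(4),s["force"].round(2))
E
```

```text
6.675 [0.5416 0.1793 0.0073] [-2.93  0.19  0.67]
```

View pics/s5c.png

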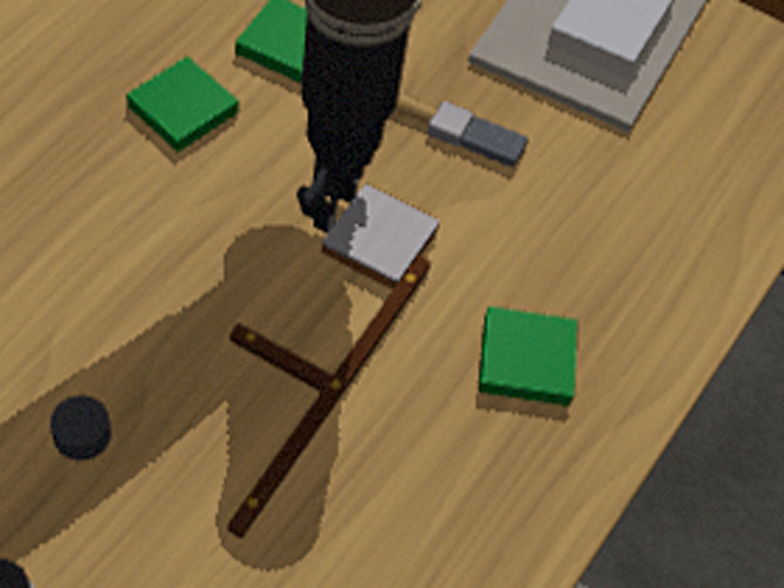

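Scene crop: the block at (380,235) is square with the long rail, about 1 mm or less off it, and reaches past the rail's left end at (425,265). I'll back off and go round to its left side.

Request:
carry_out(
  moves=[
    {"slide": [-0.015, -0.001, 0], "yaw": 0, "claw": 0.04},
    {"slide": [-0.025, -0.002, 0.01], "yaw": 0, "claw": 0.04},
    {"slide": [-0.025, -0.002, 0.06], "yaw": 5, "claw": 0.04},
    {"slide": [-0.02, 0, 0.09], "yaw": 15, "claw": 0.04},
    {"slide": [-0.01, 0.02, 0.09], "yaw": 25, "claw": 0.04},
    {"slide": [0.01, 0.04, 0.09], "yaw": 35, "claw": 0.04},
    {"slide": [0.03, 0.06, 0.09], "yaw": 45, "claw": 0.04},
    {"slide": [0.047, 0.08, 0.09], "yaw": 55, "claw": 0.04},
    {"slide": [0.047, 0.08, 0.09], "yaw": 65, "claw": 0.04},
    {"slide": [0.047, 0.08, 0.09], "yaw": 75, "claw": 0.04},
  ],
)

```text
time_s: 7.92
position: [0.5884, 0.2598, 0.0981]
tool_rot: [-2.128, 0.192, 2.126]
force: [0.2, -0.3, -0.7]
width: 0.0402
```

Request:
carry_out(
  moves=[
    {"slide": [0, 0, 0], "yaw": 10, "claw": 0.04},
    {"slide": [0, 0, 0], "yaw": 15, "claw": 0.04},
    {"slide": [0, 0, 0], "yaw": 15, "claw": 0.04},
    {"slide": [0, 0, 0], "yaw": 15, "claw": 0.04},
  ],
)

```text
time_s: 8.43
position: [0.5885, 0.2595, 0.0979]
tool_rot: [2.185, 0.081, -2.183]
force: [1.1, 0.0, -0.1]
width: 0.0399
```

```bash
python3 - <<'E'
from meas import *
im=get_image("top"); save(im,"t6.png"); print(block(im)); print(block(im,z=(.02,.027)));
im=get_image("wrist"); save(im,"w6.png")
s,R=jaw(); print(s["time_s"],s["position"].round(4),s["force"].round(2),"jaw yaw",np.degrees(np.arctan2(R[1,2],R[0,2])),s["qpos"].round(2))
E
```

```text
[(array([221., 199.]), array([599. , 182.5]), array([90.6, 90.7]), 4.1)]
[(array([221., 199.]), array([598.8, 181.9]), array([90.6, 90.1]), 4.7)]
8.525 [0.5886 0.2594 0.0976] [-0.25 -0.31  0.29] jaw yaw -175.76422210410732 [ 0.72  0.42 -0.23  0.   -0.93 -0.64]
```

View pics/t6.png

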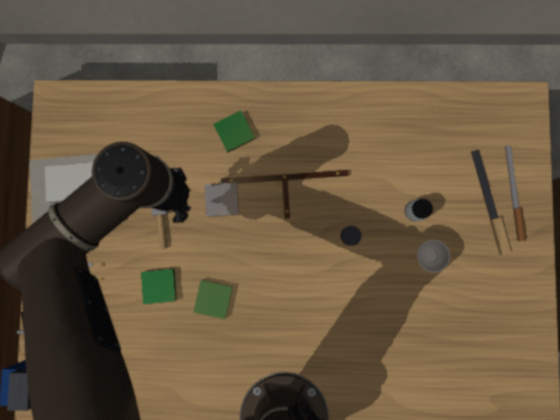

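View pics/w6.png

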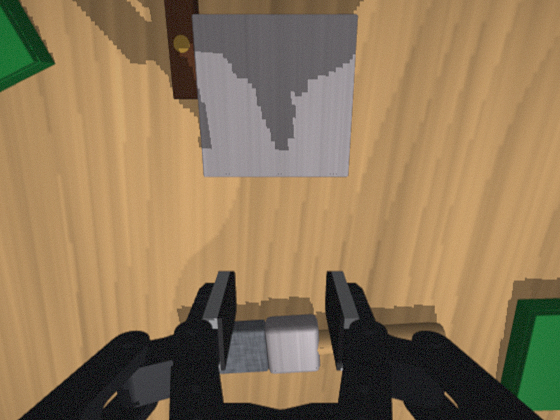

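The block is at (598.9,182.2) mm, yaw about 4.3°, at x = −44 mm in the stop's frame. That is flush or nearly flush with the long rail, so only the slide along it remains. The wrist view shows it at (278,95), squarely ahead of the fingers, with the brush about 75 mm behind. Descending.

Request:
carry_out(
  moves=[
    {"slide": [0, 0, -0.05], "yaw": 0, "claw": 0.04},
    {"slide": [0, 0, -0.08], "yaw": 0, "claw": 0.04},
    {"slide": [0, 0, -0.09], "yaw": 0, "claw": 0.04},
    {"slide": [0, 0, -0.09], "yaw": 0, "claw": 0.04},
    {"slide": [0.0004, -0.006, -0.09], "yaw": 0, "claw": 0.04},
    {"slide": [0.0009, -0.012, -0.09], "yaw": 0, "claw": 0.04},
    {"slide": [0.0013, -0.017, -0.09], "yaw": 0, "claw": 0.04},
    {"slide": [0.0016, -0.021, -0.09], "yaw": 0, "claw": 0.04},
    {"slide": [0.0019, -0.025, -0.09], "yaw": 0, "claw": 0.04},
    {"slide": [0.0023, -0.03, -0.09], "yaw": 0, "claw": 0.04},
  ],
)

```text
time_s: 9.78
position: [0.591, 0.2303, 0.0077]
tool_rot: [2.185, 0.084, -2.183]
force: [-3.4, 4.8, 3.2]
width: 0.0399
```

Request:
carry_out(
  moves=[
    {"slide": [0.0004, -0.005, 0], "yaw": 0, "claw": 0.04},
    {"slide": [0.0008, -0.01, 0], "yaw": 0, "claw": 0.04},
    {"slide": [0.0011, -0.015, 0], "yaw": 0, "claw": 0.04},
    {"slide": [0.0015, -0.02, 0], "yaw": 0, "claw": 0.04},
  ],
)

```text
time_s: 10.28
position: [0.5925, 0.2104, 0.0077]
tool_rot: [2.185, 0.084, -2.183]
force: [-4.1, 5.8, 2.4]
width: 0.0402
```

```bash
python3 - <<'E'
from meas import *
im=get_image("top"); save(im,"t7.png"); print(block(im)); 
im=get_image("scene"); save(im,"s7.png"); c=cv2.cvtColor(im["pixels"],cv2.COLOR_RGB2BGR)[100:310,200:480]
cv2.imwrite("pics/s7c.png",cv2.resize(c,None,fx=2.8,fy=2.8,interpolation=cv2.INTER_CUBIC))
s,R=jaw(); print(s["time_s"],s["position"].round(4),s["force"].round(2),"jaw yaw",np.degrees(np.arctan2(R[1,2],R[0,2])),s["qpos"].round(2))
E
```

```text
[(array([231., 198.]), array([602.2, 155.1]), array([93.4, 89.9]), 4.0)]
10.375 [0.5926 0.2097 0.0077] [-1.7   2.03  0.45] jaw yaw -175.6974796506043 [ 0.65  0.5  -0.34 -0.   -0.73 -0.57]
```

View pics/s7c.png

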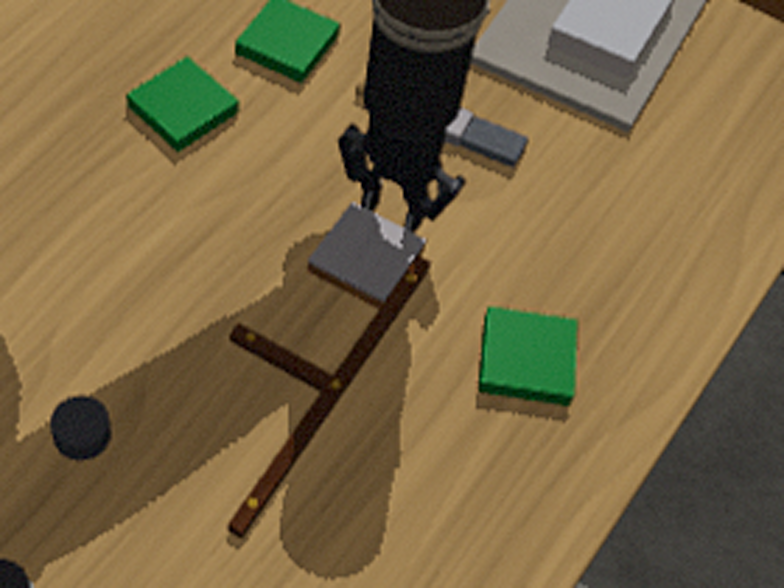

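The block at crop (370,250) is sliding along the long rail and staying flush. There's about 98 mm to go.

Request:
carry_out(
  moves=[
    {"slide": [0.0006, -0.008, 0], "yaw": 0, "claw": 0.04},
    {"slide": [0.0012, -0.016, 0], "yaw": 0, "claw": 0.04},
    {"slide": [0.0018, -0.024, 0], "yaw": 0, "claw": 0.04},
    {"slide": [0.0024, -0.032, 0], "yaw": 0, "claw": 0.04},
    {"slide": [0.0029, -0.04, 0], "yaw": 0, "claw": 0.04},
    {"slide": [0.0035, -0.048, 0], "yaw": 0, "claw": 0.04},
    {"slide": [0.0041, -0.056, 0], "yaw": 0, "claw": 0.04},
    {"slide": [0.0047, -0.064, 0], "yaw": 0, "claw": 0.04},
    {"slide": [0.0053, -0.072, 0], "yaw": 0, "claw": 0.04},
    {"slide": [0.0059, -0.08, 0], "yaw": 0, "claw": 0.04},
  ],
)

```text
time_s: 11.62
position: [0.5987, 0.1299, 0.0077]
tool_rot: [2.184, 0.083, -2.182]
force: [-1.5, 5.4, 2.3]
width: 0.0402
```

Request:
carry_out(
  moves=[
    {"slide": [0.0003, -0.004, 0], "yaw": 0, "claw": 0.04},
    {"slide": [0.0006, -0.008, 0], "yaw": 0, "claw": 0.04},
    {"slide": [0.0009, -0.011, 0], "yaw": 0, "claw": 0.04},
    {"slide": [0.0011, -0.014, 0], "yaw": 0, "claw": 0.04},
    {"slide": [0.0012, -0.015, 0], "yaw": 0, "claw": 0.04},
  ],
)

```text
time_s: 12.25
position: [0.5998, 0.1149, 0.0076]
tool_rot: [2.184, 0.083, -2.183]
force: [-2.3, 5.9, 3.3]
width: 0.0403
```

```bash
python3 - <<'E'
from meas import *
im=get_image("top"); save(im,"t8.png"); print(block(im)); 
im=get_image("scene"); save(im,"s8.png"); c=cv2.cvtColor(im["pixels"],cv2.COLOR_RGB2BGR)[150:300,230:430]
cv2.imwrite("pics/s8c.png",cv2.resize(c,None,fx=4,fy=4,interpolation=cv2.INTER_CUBIC))
s,R=jaw(); print(s["time_s"],s["position"].round(4),s["force"].round(2),"jaw yaw",np.degrees(np.arctan2(R[1,2],R[0,2])),s["qpos"].round(2))
E
```

```text
[(array([267., 197.]), array([609.6,  59. ]), array([95. , 89.8]), 2.9)]
12.35 [0.5998 0.1148 0.0076] [-2.06  3.74  3.51] jaw yaw -175.68503777085414 [ 0.51  0.48 -0.38 -0.   -0.71 -0.43]
```

View pics/s8c.png

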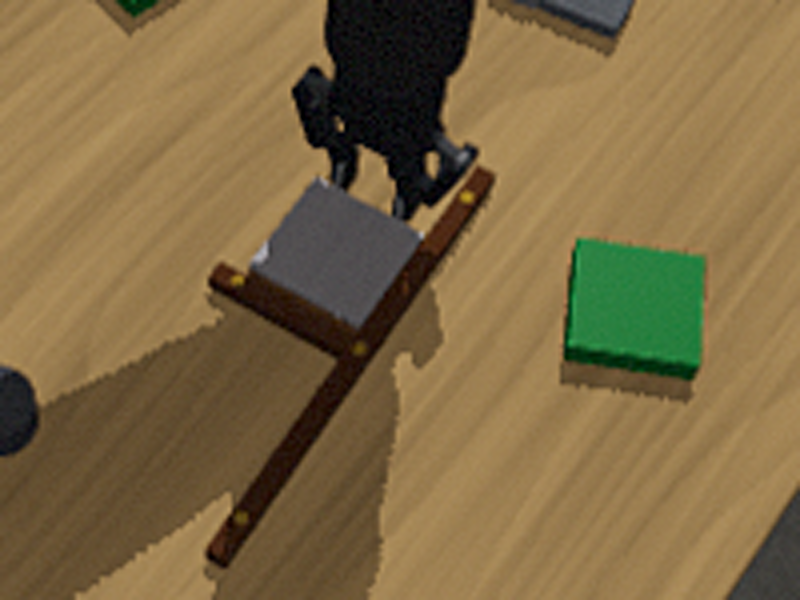

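The block at crop (340,250) is almost in the corner. Finishing in 1 mm steps while watching the force.

Request:
carry_out(
  moves=[
    {"slide": [0.0001, -0.001, 0], "yaw": 0, "claw": 0.04},
    {"slide": [0.0001, -0.002, 0], "yaw": 0, "claw": 0.04},
  ],
)

```text
time_s: 12.6
position: [0.6, 0.113, 0.0076]
tool_rot: [2.184, 0.083, -2.182]
force: [-2.3, 5.0, 3.9]
width: 0.0399
```

Request:
carry_out(
  moves=[
    {"slide": [0.0001, -0.001, 0], "yaw": 0, "claw": 0.04},
    {"slide": [0.0001, -0.001, 0], "yaw": 0, "claw": 0.04},
  ],
)

```text
time_s: 12.85
position: [0.6001, 0.1119, 0.0076]
tool_rot: [2.184, 0.083, -2.182]
force: [-1.5, 4.8, 3.4]
width: 0.0403
```

Request:
carry_out(
  moves=[
    {"slide": [0.0001, -0.001, 0], "yaw": 0, "claw": 0.04},
    {"slide": [0.0001, -0.001, 0], "yaw": 0, "claw": 0.04},
  ],
)

```text
time_s: 13.1
position: [0.6001, 0.1109, 0.0076]
tool_rot: [2.184, 0.083, -2.182]
force: [-2.0, 5.0, 2.8]
width: 0.0397
```

Request:
carry_out(
  moves=[
    {"slide": [0.0001, -0.0007, 0], "yaw": 0, "claw": 0.04},
    {"slide": [0.0001, -0.0007, 0], "yaw": 0, "claw": 0.04},
  ],
)

```text
time_s: 13.35
position: [0.6002, 0.1102, 0.0076]
tool_rot: [2.184, 0.083, -2.182]
force: [-3.1, 6.0, 3.9]
width: 0.0401
```

Request:
carry_out(
  moves=[
    {"slide": [0.0001, -0.0008, 0], "yaw": 0, "claw": 0.04},
    {"slide": [0.0001, -0.0008, 0], "yaw": 0, "claw": 0.04},
  ],
)

```text
time_s: 13.6
position: [0.6002, 0.1102, 0.0076]
tool_rot: [2.185, 0.084, -2.183]
force: [-4.2, 9.1, 4.7]
width: 0.0397
```

Request:
carry_out(
  moves=[
    {"slide": [0.0001, -0.0007, 0], "yaw": 0, "claw": 0.04},
    {"slide": [0.0001, -0.0007, 0], "yaw": 0, "claw": 0.04},
  ],
)

```text
time_s: 13.85
position: [0.6002, 0.1102, 0.0076]
tool_rot: [2.185, 0.085, -2.183]
force: [-4.9, 12.3, 3.8]
width: 0.0399
```

```bash
python3 - <<'E'
from meas import *
im=get_image("scene"); save(im,"s9.png"); c=cv2.cvtColor(im["pixels"],cv2.COLOR_RGB2BGR)[180:260,260:370]
cv2.imwrite("pics/s9c.png",cv2.resize(np.clip(c*1.8,0,255).astype(np.uint8),None,fx=7,fy=7,interpolation=cv2.INTER_CUBIC))
s,R=jaw(); print(s["time_s"],s["position"].round(4),s["force"].round(2))
E
```

```text
13.9 [0.6002 0.1102 0.0076] [-5.33 12.45  3.52]
```

View pics/s9c.png

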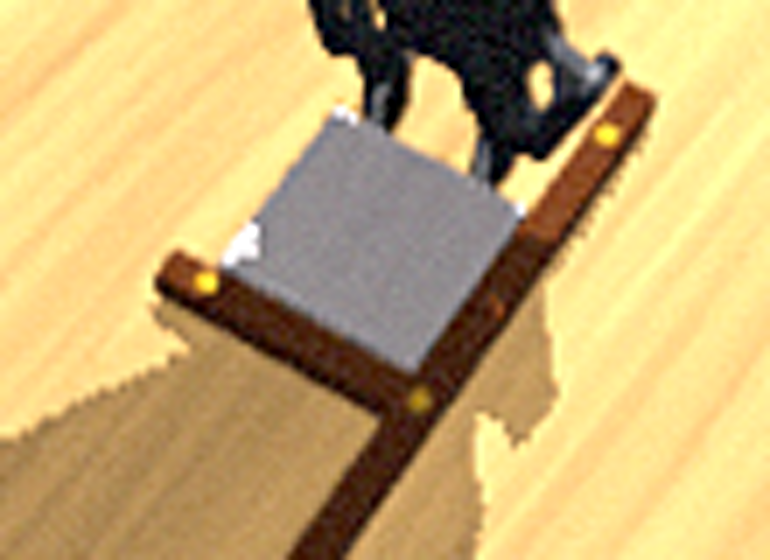

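The TCP stopped while the force rose to 12 N, so the block is hard against the short rail. Backing off, lifting and checking.

Request:
carry_out(
  moves=[
    {"slide": [-0.0005, 0.005, 0], "yaw": 0, "claw": 0.04},
    {"slide": [-0.0012, 0.016, 0], "yaw": 0, "claw": 0.04},
    {"slide": [-0.0022, 0.03, 0.01], "yaw": 0, "claw": 0.04},
    {"slide": [-0.003, 0.04, 0.06], "yaw": 0, "claw": 0.04},
    {"slide": [-0.01, 0.08, 0.1], "yaw": 0, "claw": 0.04},
    {"slide": [-0.03, 0.13, 0.12], "yaw": 0, "claw": 0.04},
    {"slide": [-0.05, 0.17, 0.14], "yaw": 0, "claw": 0.04},
    {"slide": [-0.05, 0.17, 0.14], "yaw": 0, "claw": 0.04},
    {"slide": [-0.05, 0.17, 0.14], "yaw": 0, "claw": 0.04},
  ],
)

```text
time_s: 15.02
position: [0.5497, 0.2785, 0.1476]
tool_rot: [2.183, 0.083, -2.183]
force: [-0.9, -0.3, -0.0]
width: 0.0396
```

```bash
python3 - <<'E'
from meas import *
im=get_image("top"); save(im,"t10.png"); np.savez("pics/t10.npz",**im)
c=cv2.cvtColor(im["pixels"],cv2.COLOR_RGB2BGR)[150:250,200:360]
cv2.imwrite("pics/t10c.png",cv2.resize(np.clip(c*1.8,0,255).astype(np.uint8),None,fx=5,fy=5,interpolation=cv2.INTER_CUBIC))
o=block(im)+block(im,z=(.02,.026));print(o)
for q in o:
    a=np.radians(4.28);d=q[1]-[656.5,5.4];print("stop frame",d@[np.cos(a),np.sin(a)],d@[-np.sin(a),np.cos(a)],q[3]-4.28)
W=world(im);
for nm,p,r in(("anvil",(350,235),30),("dish",(433,255),30)):
    m=np.zeros((420,560),np.uint8);cv2.circle(m,p,r,1,-1);mm=(m>0)&(W[...,2]>.008);print(nm,np.array(cv2.minAreaRect(W[mm][:,:2].astype(np.float32)*1000)[0]).round(1))
im=get_image("scene"); save(im,"s10.png"); c=cv2.cvtColor(im["pixels"],cv2.COLOR_RGB2BGR)[180:260,260:370]
cv2.imwrite("pics/s10c.png",cv2.resize(np.clip(c*1.4,0,255).astype(np.uint8),None,fx=7,fy=7,interpolation=cv2.INTER_CUBIC))
s,R=jaw(); print(s["time_s"],s["position"].round(4),s["force"].round(2))
E
```

```text
[(array([266., 196.]), array([609.5,  54.2]), array([92.7, 91.8]), 4.0), (array([266., 196.]), array([608.2,  54.6]), array([90.6, 91. ]), 3.5)]
stop frame -43.226953345771726 52.17154880241217 -0.28000000000000025
stop frame -44.493475709047495 52.66745313121186 -0.7800000000000002
anvil [ 519.5 -126.2]
dish [ 441.3 -235.6]
15.125 [0.55   0.2773 0.1468] [ 0.13 -0.14 -0.02]
```

View pics/t10c.png

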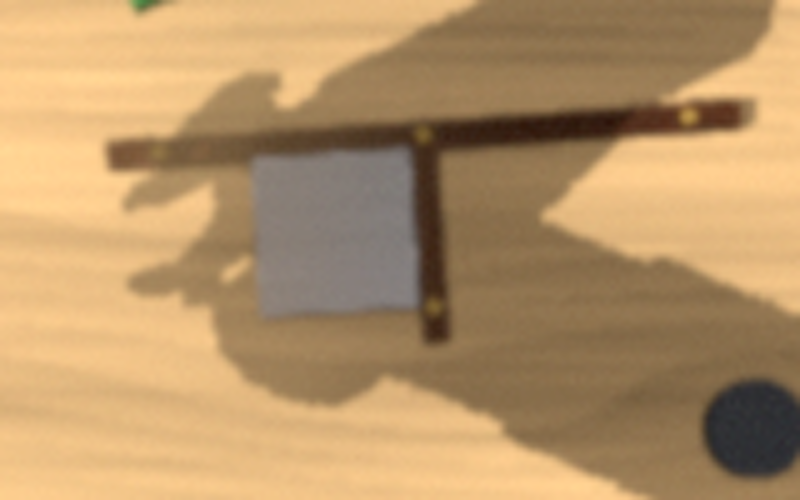

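View pics/s10c.png

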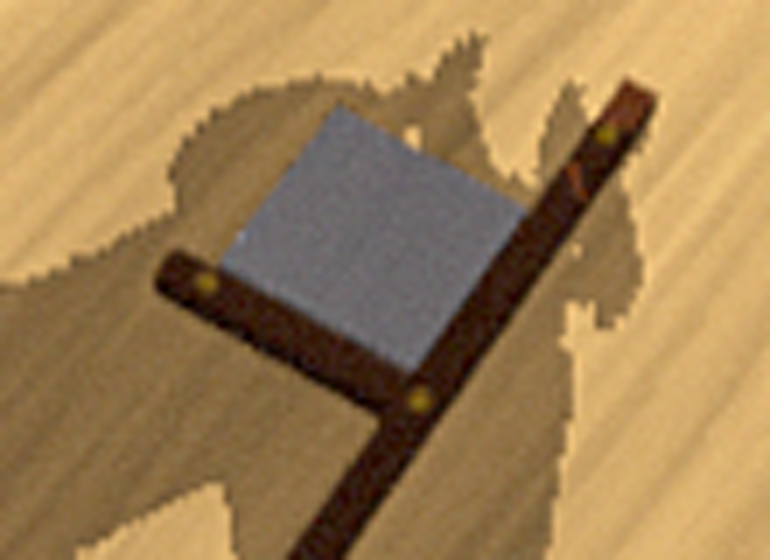

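The pictures show the block in the corner with no visible gap: top crop (335,230), scene crop (370,235). Measured pose is (−44, 52.5) mm and within 0.8° of square, and that spread is noise level. One light confirming nudge from the near side will make sure it's flush with the long rail.

Request:
carry_out(
  moves=[
    {"slide": [-0.02, -0.01, 0], "yaw": -10, "claw": 0.04},
    {"slide": [-0.04, -0.03, 0], "yaw": -20, "claw": 0.04},
    {"slide": [-0.045, -0.06, 0], "yaw": -30, "claw": 0.04},
    {"slide": [-0.045, -0.1, 0], "yaw": -40, "claw": 0.04},
    {"slide": [-0.04, -0.14, 0], "yaw": -50, "claw": 0.04},
    {"slide": [-0.03, -0.18, 0], "yaw": -60, "claw": 0.04},
    {"slide": [-0.021, -0.21, 0], "yaw": -70, "claw": 0.04},
    {"slide": [-0.021, -0.226, 0], "yaw": -80, "claw": 0.04},
    {"slide": [-0.021, -0.226, 0], "yaw": -90, "claw": 0.04},
    {"slide": [-0.021, -0.226, 0], "yaw": -90, "claw": 0.04},
  ],
)

```text
time_s: 16.38
position: [0.529, 0.0508, 0.1469]
tool_rot: [-1.264, 1.174, 1.264]
force: [0.5, -0.7, 0.5]
width: 0.0399
```

Request:
carry_out(
  moves=[
    {"slide": [0, 0, -0.05], "yaw": 0, "claw": 0.04},
    {"slide": [0, 0, -0.1], "yaw": 0, "claw": 0.04},
    {"slide": [0, 0, -0.1], "yaw": 0, "claw": 0.04},
  ],
)

```text
time_s: 16.75
position: [0.5264, 0.0507, 0.0442]
tool_rot: [-1.265, 1.179, 1.27]
force: [-0.3, 0.2, -0.1]
width: 0.0399
```

```bash
python3 - <<'E'
from meas import *
im=get_image("wrist"); save(im,"w11.png")
s,R=jaw(); print(s["time_s"],s["position"].round(4),s["force"].round(2),"jaw yaw",np.degrees(np.arctan2(R[1,2],R[0,2])))
E
```

```text
16.8 [0.5283 0.0514 0.0466] [1.11 0.89 1.51] jaw yaw 94.46340125625542
```

View pics/w11.png

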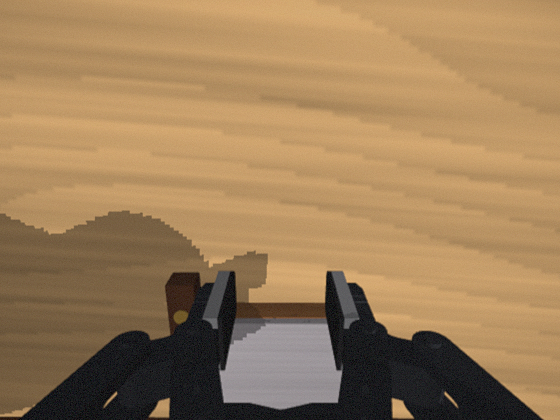

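Request:
carry_out(
  moves=[
    {"slide": [0, 0.001, -0.02], "yaw": 0, "claw": 0.04},
    {"slide": [0, 0.001, -0.04], "yaw": 0, "claw": 0.04},
    {"slide": [0, 0.001, -0.04], "yaw": 0, "claw": 0.04},
    {"slide": [0.005, 0.0014, -0.04], "yaw": 0, "claw": 0.04},
    {"slide": [0.01, 0.0018, -0.04], "yaw": 0, "claw": 0.04},
    {"slide": [0.014, 0.002, -0.04], "yaw": 0, "claw": 0.04},
    {"slide": [0.017, 0.0023, -0.04], "yaw": 0, "claw": 0.04},
    {"slide": [0.019, 0.0024, -0.04], "yaw": 0, "claw": 0.04},
    {"slide": [0.019, 0.0024, -0.04], "yaw": 0, "claw": 0.04},
  ],
)

```text
time_s: 17.92
position: [0.5482, 0.0545, 0.0072]
tool_rot: [-1.264, 1.173, 1.264]
force: [0.1, -1.3, -0.1]
width: 0.0401
```

Request:
carry_out(
  moves=[
    {"slide": [0.001, 0.0001, 0], "yaw": 0, "claw": 0.04},
    {"slide": [0.002, 0.0002, 0], "yaw": 0, "claw": 0.04},
  ],
)

```text
time_s: 18.18
position: [0.5501, 0.0547, 0.0073]
tool_rot: [-1.264, 1.173, 1.264]
force: [0.2, -0.5, 1.0]
width: 0.0401
```

Request:
carry_out(
  moves=[
    {"slide": [0.0007, 0, 0], "yaw": 0, "claw": 0.04},
    {"slide": [0.0015, 0.0001, 0], "yaw": 0, "claw": 0.04},
  ],
)

```text
time_s: 18.42
position: [0.551, 0.0546, 0.0072]
tool_rot: [-1.264, 1.174, 1.265]
force: [-3.8, 1.4, 2.4]
width: 0.0403
```

Request:
carry_out(
  moves=[
    {"slide": [0.0005, 0, 0], "yaw": 0, "claw": 0.04},
    {"slide": [0.0008, 0.0001, 0], "yaw": 0, "claw": 0.04},
  ],
)

```text
time_s: 18.68
position: [0.551, 0.0546, 0.007]
tool_rot: [-1.263, 1.175, 1.266]
force: [-5.7, 0.7, 4.6]
width: 0.0398
```

Request:
carry_out(
  moves=[
    {"slide": [0.0005, 0, 0], "yaw": 0, "claw": 0.04},
    {"slide": [0.0007, 0.0001, 0], "yaw": 0, "claw": 0.04},
  ],
)

```text
time_s: 18.92
position: [0.551, 0.0544, 0.0069]
tool_rot: [-1.263, 1.176, 1.266]
force: [-8.5, 0.8, 5.3]
width: 0.0396
```

The block didn't move and the force only built up to 8.5 N, so it was already flush with the long rail. Backing off and clearing.

Request:
carry_out(
  moves=[
    {"slide": [-0.006, -0.0005, 0], "yaw": 0, "claw": 0.04},
    {"slide": [-0.018, -0.001, 0], "yaw": 0, "claw": 0.04},
    {"slide": [-0.03, -0.002, 0.01], "yaw": 0, "claw": 0.04},
    {"slide": [-0.05, -0.002, 0.06], "yaw": 0, "claw": 0.04},
    {"slide": [-0.08, -0.002, 0.11], "yaw": 0, "claw": 0.04},
    {"slide": [-0.1, -0.002, 0.16], "yaw": 0, "claw": 0.04},
    {"slide": [-0.11, -0.002, 0.2], "yaw": 0, "claw": 0.04},
    {"slide": [-0.11, -0.002, 0.2], "yaw": 0, "claw": 0.04},
    {"slide": [-0.11, -0.002, 0.2], "yaw": 0, "claw": 0.04},
  ],
)

```text
time_s: 20.05
position: [0.4425, 0.0529, 0.2074]
tool_rot: [-1.264, 1.172, 1.264]
force: [-0.1, -0.4, -0.4]
width: 0.0399
```

```bash
python3 - <<'E'
from meas import *
im=get_image("top"); save(im,"t12.png")
o=block(im)+block(im,z=(.02,.026))
for q in o:
    a=np.radians(4.28);d=q[1]-[656.5,5.4];print(q,"stop frame",d@[np.cos(a),np.sin(a)],d@[-np.sin(a),np.cos(a)],q[3]-4.28)
W=world(im);m=((W[...,2]>0.008)&(W[...,2]<0.05)).astype(np.uint8)
n,l,s,ce=cv2.connectedComponentsWithStats(m)
for i in range(1,n):
    if 300<s[i,4]<3000: r=cv2.minAreaRect(W[l==i][:,:2].astype(np.float32)*1000);print(ce[i].round(),np.round(r[0],1),np.round(r[1],1),round(r[2],1))
im=get_image("scene"); save(im,"s12.png")
s,R=jaw(); print(s["time_s"],s["position"].round(4),s["force"].round(2))
E
```

```text
(array([266., 196.]), array([609.5,  53.6]), array([92.3, 92.6]), 4.2) stop frame -43.271731729165005 51.57322205524079 -0.08000000000000007
(array([266., 196.]), array([609.4,  53.9]), array([92.3, 91.9]), 4.2) stop frame -43.34906366199696 51.87984849272536 -0.08000000000000007
[233. 130.] [795.4 152. ] [91.4 89.2] 27.2
[275. 189.] [611.   2.] [125.8 358.1] 4.5
[158. 207.] [558.8 357.8] [198.9  43.5] 8.0
[519. 223.] [ 547.3 -645.9] [112.1  22.7] 5.5
[500. 235.] [ 510.8 -591.6] [114.4  28.5] 14.2
[350. 235.] [ 501.4 -179.3] [52.3 53.6] 0.6
[433. 255.] [ 447.4 -404.1] [86.9 87.3] 14.7
[153. 275.] [379.1 356.5] [41.  91.1] 7.3
[ 62. 374.] [120.7 612.1] [119.3  59.5] 40.0
[282. 395.] [59.5  0.7] [118.1 231.2] 0.6
20.15 [0.4425 0.0527 0.2064] [ 0.52 -0.01 -0.49]
```

View pics/t12.png

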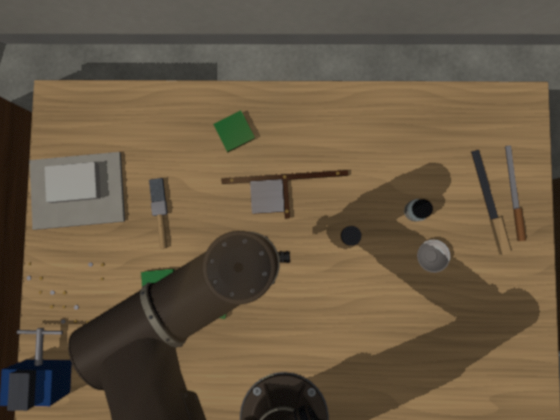

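View pics/s12.png

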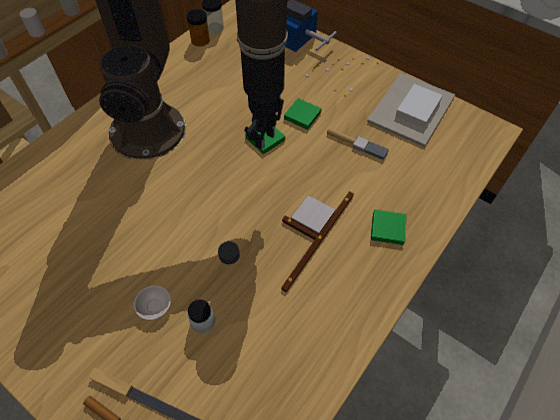

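The block sits square in the left corner: top view (267,196), scene (313,214), yaw within 0.1° of the stop. The anvil, brush and dish measure within 1 mm of where they started, the jar shows no shift at (420,209), and the arm is clear at z = 0.21 m. Handing in.

```bash
python3 -c "
from rig import env
print(env.close_job())"
```

```text
the job is handed in; nothing more can be done
None
```

The block is in the stop's left inside corner, flush against both rails, and the job was handed in at about 20 s of the 58 s allowed. I pushed it with two fingertips, first up to the long rail while turning it square, then along that rail into the corner. I never gripped or lifted it.

**Flush:**
- **Force check:** The fingers stopped dead with the force rising, to 12 N against the short rail and 8.5 N against the long rail.
- **Last image:** The block reads within about 0.1° of square with the stop, with no visible gap.

**Disagreement:** The last image puts the block's centre at (−43.3, 51.7) mm in the stop's frame, and the seat is at (−45, 53) mm. That would place it 1–2 mm inside the rails, which it can't be, so I put it down to the 2 mm calibration and mask edges that blend with the rails. The final yaw is also better than the look before it, which read 0.3 to 0.8° off.

**Bystanders:**
- **Anvil, brush and dish:** All measured within 1 mm of where they started. The brush's fitted angle read 1.8° different, but its position held and nothing came near it.
- **Jar:** I only checked it by eye in the pictures; it looks unmoved.
- **Arm:** It finished clear of everything, with the fingertips about 0.21 m above the bench.

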